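Shim the rocking rivet press

TASK

The green rivet press rocks because its front left foot, the one under the yellow pad, has lost its rubber boot and hangs clear of the bench. With the fingertips push the wooden wedge along the bench, thin end first, under that bare foot until it is snug and the press can no longer rock, then press down firmly (about 10 N) on the yellow pad to test that the corner stays put, and move clear. Do not pick up the wedge or the press, do not shove the press along the bench or jack it out of level, and leave the other things where they are.

Things in the scene. Friction and masses are not known exactly. Their poses are not given: they have to be found in the camera images.
- press: Green hand press, loose, 3.6 kg, level on 3 booted feet. Plate 220 (x) x 200 (y) x 12 mm, top 36 mm up. Origin at bench level under the plate's centre; z up, front is own -x. Column at x +75, y -45 mm, head 200 to 240 mm up, lever with red ball on -y side to 330 mm. Feet at x +-85, y +-75 mm. Over 3 to 4 N down on the bare corner rocks it down up to 11 mm, about the front right - rear left diagonal.
- short_foot: Bare steel foot of the press, a cylinder of 22 mm diameter at the press's x = -85, y = +75 mm (front left). Origin at the centre of its flat lower end, which hangs 11 mm above the bench while the press stands level. Turns with the press.
- pad: Yellow disc of 44 mm diameter and 4 mm thick fixed on the plate above the bare foot: the place to press for the test. Origin at the centre of its underside; its top is 40 mm above the bench. Nothing stands above it; the press head is 80 mm or more to the side.
- wedge: Brown wooden wedge, red band near the thick end, loose, 90 g, 100 (x) x 50 (y) mm. Origin at centre of underside; own +x to the thin end. 3 mm high there (x +50), rising straight to 23 mm at its upright flat back (x -50). Slides easily (friction 0.35), jams once snug: then its origin is about 21 mm short of the foot's centre, tip past the foot. 5 to 10 N of push makes it snug; 20 N jacks the press up.
- mallet: Mallet lying down, white head 48 mm diameter by 85 mm, dark handle 200 mm; bystander. Origin near its middle, on the bench.
- burnisher: Upright turned dark wood burnisher, 56 mm diameter foot, 125 mm tall; bystander. Origin under its centre.
- tin: Blue closed tin, 64 mm diameter, 55 mm tall; bystander. Origin under its centre.
- spool: Orange plastic spool standing upright, 48 mm diameter, 52 mm tall; bystander. Origin under its centre.
- tumbler: Blue drinking tumbler with lid, 85 mm diameter, 177 mm tall; bystander. Origin under its centre.
- awl: Awl with red handle, 160 mm long, lying on the bench; bystander.
Mind the look-alikes: they are no part of the job. Several things look just like the wedge: the one meant starts farthest to the robot's right.

How it is judged (in metres and radians):
On the way, in this order (a step that is already met when the one before it is completed fails the run):
1. the wedge is snug under the bare foot, the press level (contact force between wedge and short_foot above 0.3 N and angle between press's own z axis and vertical below 0.015 rad), for 0.2 s.
2. the yellow pad is pressed with more than 6 N and the press does not rock (contact force between the fingers and pad above 6 N and angle between press's own z axis and vertical below 0.015 rad), for 0.2 s.
At the end, for the whole second after the job is handed in: The wedge lies under the bare foot and carries it (more than 0.3 N), the press is level within 0.015 rad and within 25 mm of where it stood, and both are at rest (all of step 1 and distance of press from where it was at the start of the episode below 0.025 m and height (world z) of wedge below 0.004 m and linear speed of each of press, wedge below 0.01 m/s); the robot touches nothing.
It fails at once if the wedge is lifted off the bench (10 mm) or tipped up (height (world z) of wedge above 0.01 m or angle between wedge's own z axis and vertical above 0.3 rad).
It fails at once if the press is lifted or tipped over (height (world z) of press above 0.02 m or angle between press's own z axis and vertical above 0.2 rad).
It fails at once if a bystander is moved by more than 30 mm (distance of any of mallet, burnisher, tin, spool, tumbler, awl from where it was at the start of the episode above 0.03 m).
It also fails if it takes over 64 s, if anything falls off the work surface, if the arm or the gripper's body presses on something with over 40 N, if the wrist force passes 120 N, or if a joint passes its speed limit or range.

ROBOT

A 6-joint arm with a two-finger parallel gripper is mounted at the origin on the work surface. World frame = base frame: x ahead of the robot, y to its left, z up, the work surface at z = 0. Lengths are in mm, angles in rad, forces in N, time in s.
With the tool pointing down it reaches from about 275 to 1000 mm from the base axis. Payload 8.4 kg.
Tool frame: the origin (TCP) lies at the very end of the fingers, on their centre line; the grasp point (between the pads) lies 19 mm behind it; z points along the fingers, x is the direction in which the jaws open and shut, and the axes are right-handed (so a half turn about z gives the same grasp; the last joint's range is limited). The gripper opens to 85 mm and grips with 20 to 120 N. Pads are 22 mm wide; open, the fingers measure 114 mm over their backs; the gripper's body (76 mm by 85 mm) begins 54 mm behind the grasp point. The pads swing forward as they close: fully open they stand 13 mm farther back than shut.
Start: joints at [-1.114, 0.353, 1.633, -0, 1.155, -0.002], TCP at [276.794, -560.368, 231.281] pointing down, gripper open.
Joint ranges: [-2.63, 2.63], [-0.92, 2.1], [0.06, 2.66], [-1.3, 4.44], [0, 2.69], [-3.02, 3.02]. Speed limits (rad/s): [2.22, 2.22, 2.79, 3.14, 3.14, 3.14].

INTERFACE

Orientations are given as [roll, pitch, yaw] about the fixed x, y, z axes, in that order (R = Rz(yaw) Ry(pitch) Rx(roll)).
In Python, from rig import r gives the robot as it stands.
- The arm moves only by the tool arm_command, never from a script. Its argument "targets" is a list of rows, each a list of 6 numbers: the shift along the tool's x, y, z in m, then the turn, a rotation vector about the tool's x, y, z in rad. A call has 1 to 20 rows; each row shifts and turns the commanded pose from where the row before left it, along the tool's axes as they then stand; what a row does not reach is not made up. A row lasts 1/12 s, in which the tool goes at most 41.7 mm and 7.16 degrees, less where a joint would pass 70% of its speed; a pose out of reach is approached as far as the arm can. A call is refused whole if a number of a shift passes 0.0417 or a number of a turn 0.125, either way. A call with a gripper value outside its range is refused whole. "fingers" is the finger opening in m, from 0 to 0.0854, set as the call begins (left out, the last holds). The fingers move at their own pace and stop on an object; "squeeze" is the grip in N (left out, the last holds). Time passes only in rows, so rows that do not move let the fingers close. It gives the time, the measured TCP pose, the force and the opening at its end, in the units of the state.
- r.sense(): the state, without advancing time (a new reading comes with each control period).
- r.grab_frame(name): name is "scene" or "side" or "wrist"; returns a dict with "image" (384x512x3 uint8, blue, green, red), "fx", "fy", "cx", "cy" (pixels), "xyz" and "orientation" of the camera in the world. Camera axes: x right, y down, z forward; pixel columns grow to the right and rows downward; lengths in mm; the calibration is good to about 2 mm. A picture is of the moment at which its call begins. There is no depth.
- r.sign_off(): hands the job in, once; it reports no verdict.
The state is a dict: "clock": time; "qpos": joint angles; "qvel": joint speeds; "joint_efforts": joint torques, N m; "eef_pos": TCP position; "tcp_rot": TCP orientation; "contact_force": force on the tool from outside, world axes, zero at the start; "wrist_torque": the same for the moment, N m; "opening": opening from 0.0 (shut) to 1.0 (fully open).
Only numpy, scipy, OpenCV 4.12 (cv2) and the standard library are available. Lean on these libraries where they do the work, as an engineer would, in place of code of your own. Each camera call takes 0.05 s, during which the arm holds its last target.

## Working session

There is one attempt and no reset: what is moved stays moved. The work goes in short steps, Python scripts to look and compute and a tool call to move; the robot and the scene stay as the last step left them, time stands still between calls to the robot, and variables do not carry over. Pictures are saved under pics/ and viewed, and the job is handed in when it is done.

Besides the shell and the picture viewer there is one more tool, called after "Call:" as name([rows], argument=value, ...), one row to a line, values as JSON. arm_command: Moves the arm, as the interface text tells. Its arguments: {"type":"object","properties":{"targets":{"type":"array"},"fingers":{"type":"number"},"squeeze":{"type":"number"}},"required":["targets"]}

```bash
mkdir -p pics; ls; python3 - <<'E'
from rig import r
import cv2
print(r.sense())
for n in ("scene","side","wrist"):
    f=r.grab_frame(n); cv2.imwrite(f"pics/{n}0.png",f["image"])
    print(n,{k:v for k,v in f.items() if k!="image"})
E
```

```text
pics
{'clock': 0.0, 'qpos': array([-1.11435764e+00,  3.53664598e-01,  1.63415574e+00,  8.04869423e-06,
        1.15515443e+00, -2.39652371e-03]), 'qvel': array([ 0.00067852, -0.00101237, -0.00142704,  0.00050161,  0.00052032,
        0.00070916]), 'joint_efforts': array([ 3.77557066e-03, -6.05237603e+01, -3.42058504e+01,  3.80653109e-04,
        9.47600172e-03, -5.51720632e-06]), 'eef_pos': array([ 276.61013304, -559.92761847,  230.54214436]), 'tcp_rot': array([-3.14158198e+00,  1.38209859e-03, -1.11196436e+00]), 'contact_force': array([0.63988749, 0.30789641, 0.44684281]), 'wrist_torque': array([-0.01690118,  0.0053899 ,  0.01661342]), 'opening': 1.0013089819559526}
scene {'fx': 397.75029565664073, 'fy': 397.75029565664073, 'cx': 256.2782176216296, 'cy': 193.35029620141418, 'xyz': array([1502.96303053, -151.71413918,  792.46058191]), 'orientation': array([-2.22772915,  0.00546035,  1.36532611])}
side {'fx': 444.9713247742815, 'fy': 444.9713247742815, 'cx': 254.81878651947807, 'cy': 188.13135562255903, 'xyz': array([ 201.29066379, 1171.27266595,  873.39935156]), 'orientation': array([-2.15887094, -0.02290441, -2.82034423])}
wrist {'fx': 298.6596473458885, 'fy': 298.6596473458885, 'cx': 255.4580647092034, 'cy': 183.33182509869897, 'xyz': array([ 353.53003043, -521.85910779,  372.90727106]), 'orientation': array([ 2.80869526e+00, -1.50930537e-04, -1.11217243e+00])}
```

View pics/scene0.png

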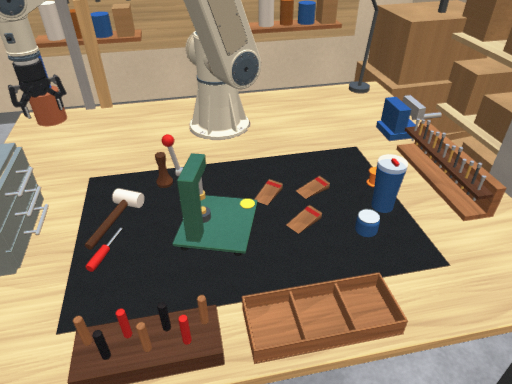

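View pics/side0.png

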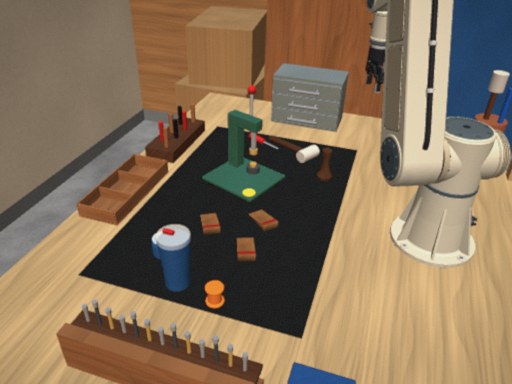

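View pics/wrist0.png

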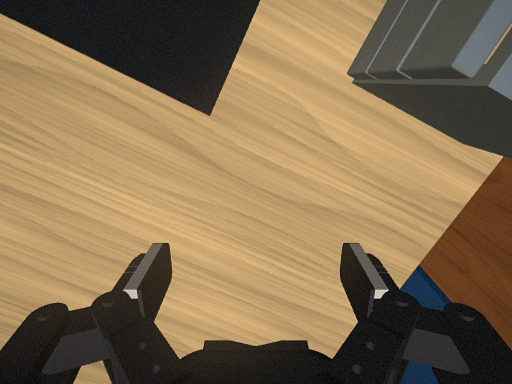

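The scene view shows three wedges, at about (268,192), (313,187) and (305,218). The robot's right is the left of this image, so the one at (268,192) looks like the target. The yellow pad is at (248,204). Next I'll enlarge both views.

```bash
cat > h.py <<'E'
import numpy as np, cv2
from scipy.spatial.transform import Rotation as R
def cam(f):
    return R.from_euler('xyz',f["orientation"]).as_matrix(), np.array(f["xyz"])
def ray(f,u,v,z):
    M,c=cam(f); d=M@np.array([(u-f["cx"])/f["fx"],(v-f["cy"])/f["fy"],1]); return c+d*(z-c[2])/d[2]
def proj(f,p):
    M,c=cam(f); q=M.T@(np.array(p,float)-c); return np.array([f["fx"]*q[0]/q[2]+f["cx"],f["fy"]*q[1]/q[2]+f["cy"]])
def crop(f,x,y,w,h,s,name):
    cv2.imwrite("pics/"+name,cv2.resize(f["image"][y:y+h,x:x+w],None,fx=s,fy=s,interpolation=cv2.INTER_CUBIC))
E
python3 - <<'E'
from rig import r
from h import *
f=r.grab_frame("scene"); crop(f,170,130,170,130,4.7,"s1.png")
g=r.grab_frame("side"); crop(g,190,150,110,90,7,"d1.png")
print(ray(f,248,204,40),ray(g,249,192.5,40))
for u,v in((268,192),(313,187),(305,218)): print(ray(f,u,v,13))
for u,v in((264,220),(210,224),(246,249)): print(ray(g,u,v,13))
E
```

```text
[592.82695523   8.45003386  40.        ] [587.82660519  10.56904644  40.        ]
[513.62449935  88.71126956  13.        ]
[518.47705277 238.7336105   13.        ]
[660.38175071 167.22224845  13.        ]
[505.85137432 101.99829139  13.        ]
[657.18637741 178.84845442  13.        ]
[513.90553601 250.19586333  13.        ]
```

View pics/s1.png

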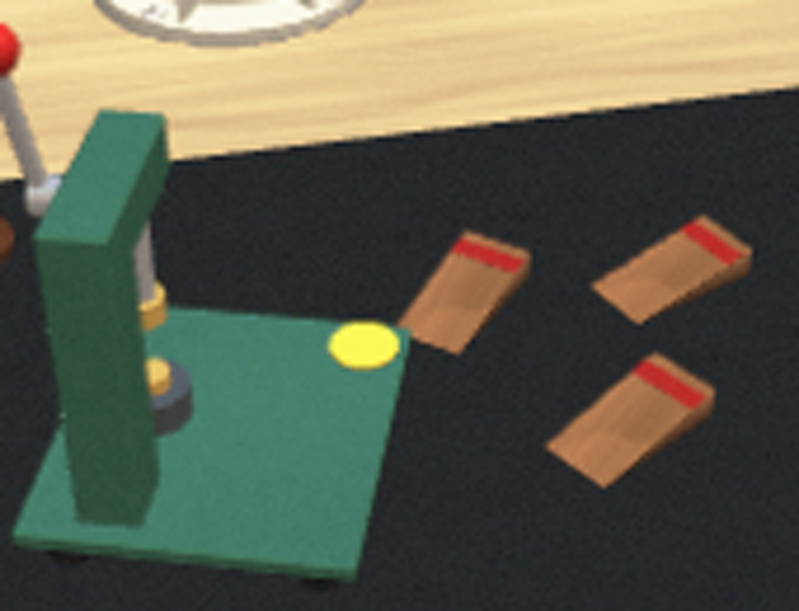

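View pics/d1.png

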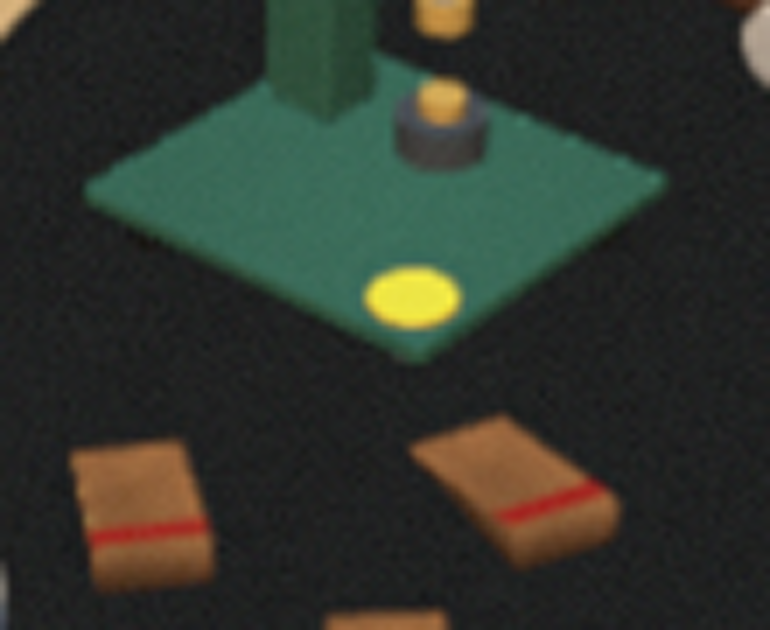

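```bash
cat > fit.py <<'E'
from rig import r
from h import *
from scipy.optimize import least_squares
f=r.grab_frame("scene"); g=r.grab_frame("side")
S=lambda p:((p[0]+.5)/4.7-.5+170,(p[1]+.5)/4.7-.5+130)
D=lambda p:((p[0]+.5)/7-.5+190,(p[1]+.5)/7-.5+150)
W=[(f,S((466,232)),(-50,-25,23)),(f,S((530,252)),(-50,25,23)),(f,S((460,354)),(50,25,3)),
   (g,D((411,450)),(50,25,3)),(g,D((505,415)),(50,-25,3)),(g,D((522,568)),(-50,25,0)),(g,D((618,520)),(-50,-25,0))]
P=[(f,S((410,330)),(-110,100,36)),(f,S((355,570)),(110,100,36)),(f,S((15,540)),(110,-100,36)),(f,S((364,345)),(-85,75,40)),
   (g,D((415,347)),(-110,100,36)),(g,D((665,180)),(-110,-100,36)),(g,D((88,190)),(110,100,36)),(g,D((412,297)),(-85,75,40))]
def T(p,q): c,s=np.cos(p[2]),np.sin(p[2]); return np.array([p[0]+c*q[0]-s*q[1],p[1]+s*q[0]+c*q[1],q[2]])
def fit(L,x0):
    fun=lambda p:np.concatenate([proj(c,T(p,q))-uv for c,uv,q in L])
    s=least_squares(fun,x0,x_scale=[10,10,.1],loss='soft_l1'); return s.x,fun(s.x).reshape(-1,2).round(1).tolist()
w,e=fit(W,[510,95,-.9]); print(w,e)
for k in (f,g): print(fit([q for q in W if q[0] is k],[510,95,-.9])[0])
p,e=fit(P,[680,-60,0]); print(p,e); 
for k in (f,g): print(fit([q for q in P if q[0] is k],[680,-60,0])[0])
ft=T(p,(-85,75,0)); print("foot",ft)
d=ft[:2]-w[:2]; print("bearing w->foot",np.arctan2(d[1],d[0]),np.linalg.norm(d))
E
python3 fit.py
```

```text
[513.3585757   88.59401536  -0.71974673] [[-0.3, 0.4], [-0.4, 0.4], [-0.1, 0.4], [0.1, -0.3], [-0.2, 0.3], [0.2, 0.7], [0.1, 2.7]]
[511.28803533  89.89824956  -0.72816853]
[514.54906014  85.33600445  -0.7085145 ]
[ 6.43383785e+02 -9.06216878e+01 -3.46164447e-01] [[0.4, -0.1], [0.5, 0.8], [-1.0, -0.1], [0.8, 0.2], [1.2, 0.1], [0.5, -0.8], [-0.9, -0.7], [0.5, 0.2]]
[ 6.42399785e+02 -9.12555613e+01 -3.37734542e-01]
[ 6.43367574e+02 -8.95335990e+01 -3.60936676e-01]
foot [588.87282089   8.76923124   0.        ]
bearing w->foot -0.813140277233737 109.88356285851722
```

Both views agree:
- **Wedge:** (513, 89) mm, yaw -0.72.
- **Bare foot:** (589, 9) mm, 110 mm from the wedge, travel about 89 mm.

The target's y of 89 is the lowest of the three (others 170 and 240), which fits "farthest to the robot's right". I'll shut the fingers, pass on the robot side of the press at height, then turn to yaw +0.85 so that tool +y points along the push.

Call:
arm_command([
  [-0.0278, -0.0234, 0, 0, 0, 0],
  [-0.0278, -0.0234, 0, 0, 0, 0],
  [-0.0278, -0.0234, 0, 0, 0, 0],
  [-0.0278, -0.0234, 0, 0, 0, 0],
  [-0.0278, -0.0234, 0, 0, 0, 0],
  [-0.0278, -0.0234, 0, 0, 0, 0],
  [-0.0278, -0.0234, 0, 0, 0, 0],
  [-0.0278, -0.0234, 0, 0, 0, 0],
  [-0.0278, -0.0234, 0, 0, 0, 0],
  [-0.0278, -0.0234, 0, 0, 0, 0],
  [-0.0278, -0.0234, 0, 0, 0, 0],
  [-0.0278, -0.0234, 0, 0, 0, 0],
  [-0.0278, -0.0234, 0, 0, 0, 0],
  [-0.0278, -0.0234, 0, 0, 0, 0],
  [-0.0278, -0.0234, 0, 0, 0, 0],
  [-0.0278, -0.0234, 0, 0, 0, 0],
  [-0.0278, -0.0234, 0, 0, 0, 0],
  [-0.0278, -0.0234, 0, 0, 0, 0],
  [-0.0278, -0.0234, 0, 0, 0, 0],
  [-0.0278, -0.0234, 0, 0, 0, 0],
], fingers=0)

```text
clock: 2.02
eef_pos: [450.3, 147.4, 231.5]
tcp_rot: [-3.141, -0.0, -1.112]
contact_force: [0.8, 0.0, 0.4]
opening: 0.004
```

Call:
arm_command([
  [0, 0, 0, 0, 0, -0.1227],
  [0, 0, 0, 0, 0, -0.1227],
  [0, 0, 0, 0, 0, -0.1227],
  [0, 0, 0, 0, 0, -0.1227],
  [0, 0, 0, 0, 0, -0.1227],
  [0, 0, 0, 0, 0, -0.1227],
  [0, 0, 0, 0, 0, -0.1227],
  [0, 0, 0, 0, 0, -0.1227],
  [0, 0, 0, 0, 0, -0.1227],
  [0, 0, 0, 0, 0, -0.1227],
  [0, 0, 0, 0, 0, -0.1227],
  [0, 0, 0, 0, 0, -0.1227],
  [0, 0, 0, 0, 0, -0.1227],
  [0, 0, 0, 0, 0, -0.1227],
  [0, 0, 0, 0, 0, -0.1227],
  [0, 0, 0, 0, 0, -0.1227],
  [0, 0, 0, 0, 0, 0],
  [0, 0, 0, 0, 0, 0],
])

```text
clock: 3.52
eef_pos: [450.2, 145.4, 231.3]
tcp_rot: [3.142, -0.0, 0.847]
contact_force: [0.5, 0.3, -0.6]
opening: -0.0
```

```bash
python3 - <<'E'
from rig import r
from h import *
s=r.sense(); print(s["clock"],s["eef_pos"],s["tcp_rot"],s["contact_force"],s["opening"])
f=r.grab_frame("wrist"); cv2.imwrite("pics/w2.png",f["image"]); print(f["xyz"],f["orientation"])
f=r.grab_frame("scene"); crop(f,170,130,170,130,4.7,"s2.png")
E
```

```text
3.5167 [450.162531   145.38769345 231.34299254] [ 3.14156155e+00 -8.55552509e-05  8.47320709e-01] [ 0.51973985  0.25611851 -0.57679404] -0.00041458871543011985
[388.12083151 202.16005853 373.61562748] [2.80718334e+00 3.19729390e-04 8.47152112e-01]
```

View pics/w2.png

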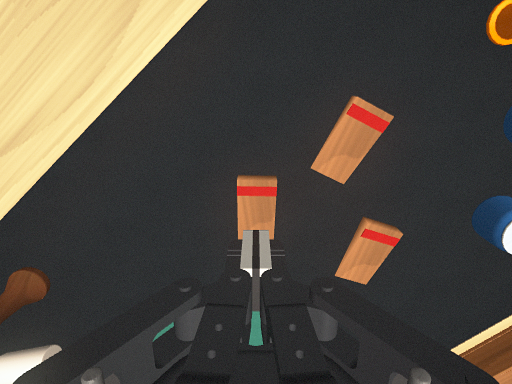

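The wrist view shows the target wedge square to the tool. Its back top edge runs from about (237,176) to (277,176) and its thin end points down the image towards the press. I'll measure it in an enlarged crop.

```bash
python3 - <<'E'
from rig import r
from h import *
f=r.grab_frame("wrist"); crop(f,215,160,90,90,7,"w3.png")
for z,uv in ((23,(237,176)),(23,(277,176))): print(ray(f,*uv,z))
w=np.array([513.4,88.6]);
for a in(-.72,):
  d=np.array([np.cos(a),np.sin(a)]);n=np.array([-d[1],d[0]])
  for q in((-50,-25,23),(-50,25,23)): print(proj(f,[*(w+q[0]*d+q[1]*n),q[2]]))
E
```

```text
[457.1014837  110.70154831  23.        ]
[489.7321897 147.6419942  23.       ]
[233.50913083 181.31314217]
[273.8401021  181.17859861]
```

View pics/w3.png

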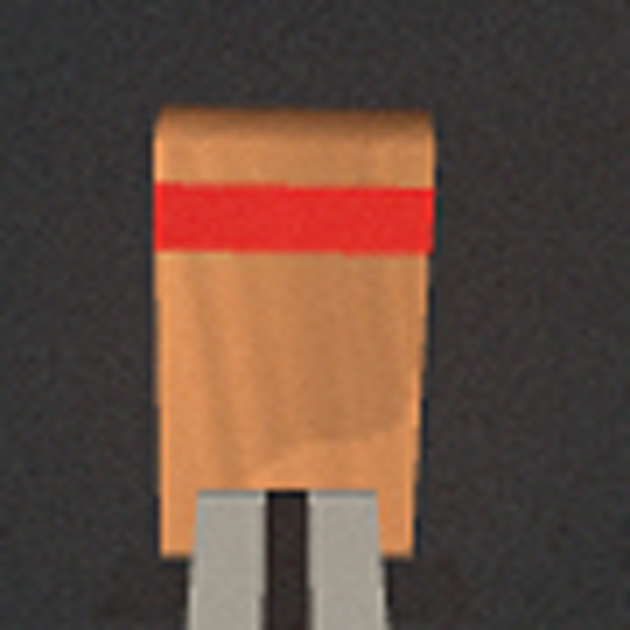

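```bash
python3 - <<'E'
from rig import r
from h import *
f=r.grab_frame("wrist")
q=lambda x,y:((x+.5)/7-.5+215,(y+.5)/7-.5+160)
pts=[("BbL",(155,108),0),("BbR",(434,108),0),("tL",(162,553),3),("tR",(412,557),3),("btL",(156,125),23),("btR",(434,125),23)]
P={n:ray(f,*q(*xy),z) for n,xy,z in pts}
for n in P: print(n,P[n].round(1))
m=(P["btL"]+P["btR"])/2; t=(P["tL"]+P["tR"])/2
print(np.linalg.norm(P["tL"]-P["tR"]),np.linalg.norm(P["btL"]-P["btR"]),np.linalg.norm((t-m)[:2]),(t+m)/2,np.arctan2(*(t-m)[[1,0]]))
E
```

```text
BbL [460.4 105.4   0. ]
BbR [495.  144.6   0. ]
tL [529.6  43.8   3. ]
tR [563.5  80.9   3. ]
btL [458.4 109.3  23. ]
btR [490.8 146.1  23. ]
50.161220200271686 49.01580763174893 97.2168836940223 [510.5663235   95.02622647  13.        ] -0.7372051439095907
```

The wrist view agrees with the fits to within a few mm. I'll use wedge (512, 92) and yaw about -0.73. The fingers are centred behind its back with about a 20 mm gap, so I'll lower to 8 mm.

Call:
arm_command([
  [0, 0, 0.028, 0, 0, 0],
  [0, 0, 0.028, 0, 0, 0],
  [0, 0, 0.028, 0, 0, 0],
  [0, 0, 0.028, 0, 0, 0],
  [0, 0, 0.028, 0, 0, 0],
  [0, 0, 0.028, 0, 0, 0],
  [0, 0, 0.028, 0, 0, 0],
  [0, 0, 0.015, 0, 0, 0],
  [0, 0, 0.01, 0, 0, 0],
  [0, 0, 0, 0, 0, 0],
  [0, 0, 0, 0, 0, 0],
])

```text
clock: 4.63
eef_pos: [450.3, 145.4, 10.4]
tcp_rot: [-3.141, 0.0, 0.851]
contact_force: [-0.1, -0.3, -0.2]
opening: -0.0
```

```bash
python3 - <<'E'
from rig import r
from h import *
s=r.sense(); print(s["clock"],s["eef_pos"],s["tcp_rot"],s["contact_force"],s["opening"])
f=r.grab_frame("scene"); crop(f,170,130,170,130,4.7,"s4.png")
f=r.grab_frame("side"); crop(f,190,150,110,90,7,"d4.png")
f=r.grab_frame("wrist"); cv2.imwrite("pics/w4.png",f["image"])
E
```

```text
4.6333 [450.25652917 145.43114869  10.38354779] [-3.14134858e+00  3.86226469e-04  8.50521385e-01] [-0.08375362 -0.26685703 -0.18983689] -0.00033243935313916555
```

View pics/s4.png

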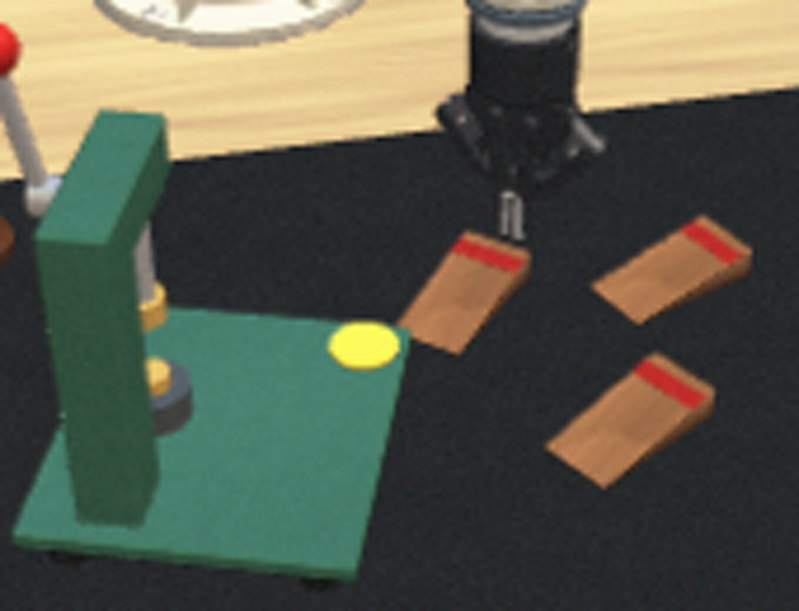

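View pics/d4.png

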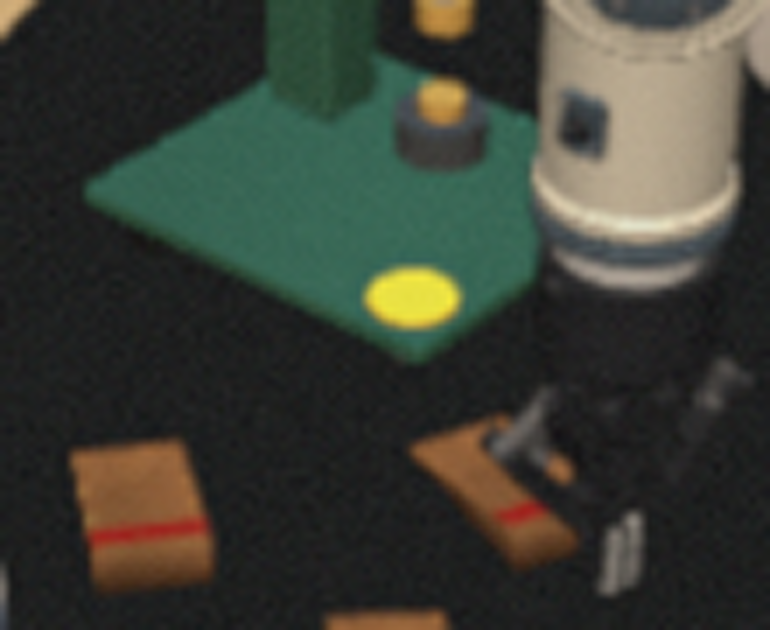

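View pics/w4.png

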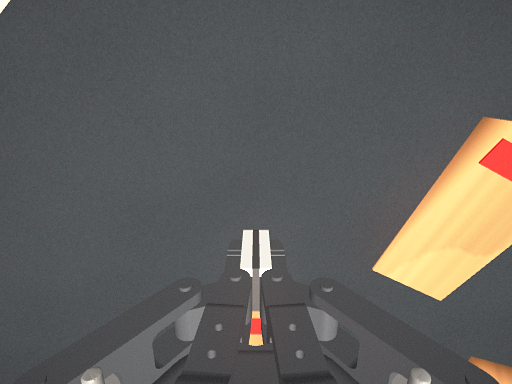

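The fingers stand centred behind the wedge back at z = 10 mm. I'll approach with a small +x offset, then push part of the way, steering about 0.1 rad towards the foot.

Call:
arm_command([
  [0.002, 0.008, 0.001, 0, 0, 0],
  [0.002, 0.008, 0.001, 0, 0, 0],
  [0, 0.005, 0, 0, 0, 0],
  [-0.0006, 0.005, 0, 0, 0, 0],
  [-0.0006, 0.005, 0, 0, 0, 0],
  [-0.0006, 0.005, 0, 0, 0, 0],
  [-0.0006, 0.005, 0, 0, 0, 0],
  [-0.0006, 0.005, 0, 0, 0, 0],
  [-0.0006, 0.005, 0, 0, 0, 0],
  [-0.0006, 0.005, 0, 0, 0, 0],
  [-0.0006, 0.005, 0, 0, 0, 0],
  [0, 0, 0, 0, 0, 0],
])

```text
clock: 5.78
eef_pos: [496.3, 104.0, 8.3]
tcp_rot: [3.141, -0.0, 0.851]
contact_force: [0.1, 0.7, -0.2]
opening: -0.001
```

```bash
python3 - <<'E'
from rig import r
from h import *
f=r.grab_frame("scene"); crop(f,170,130,170,130,4.7,"s5.png")
f=r.grab_frame("side"); crop(f,190,150,110,90,7,"d5.png")
E
```

```text
(no output)
```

View pics/s5.png

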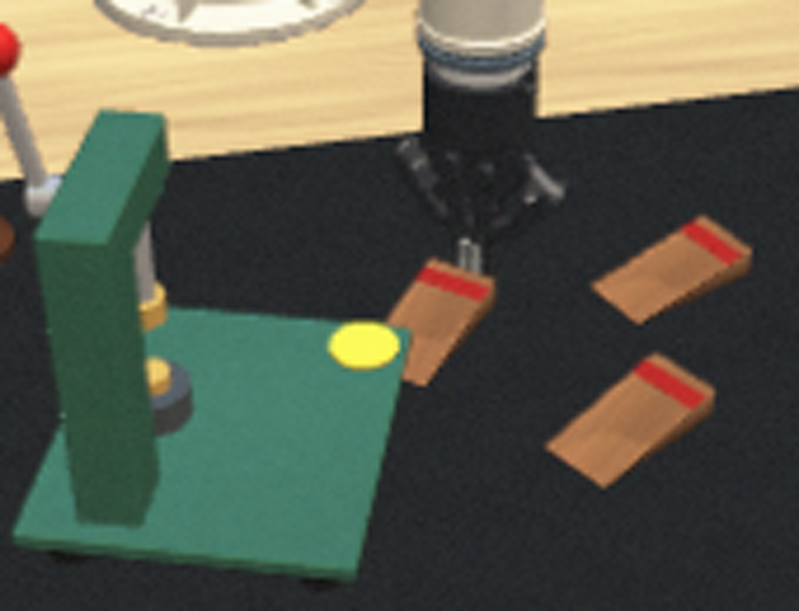

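View pics/d5.png

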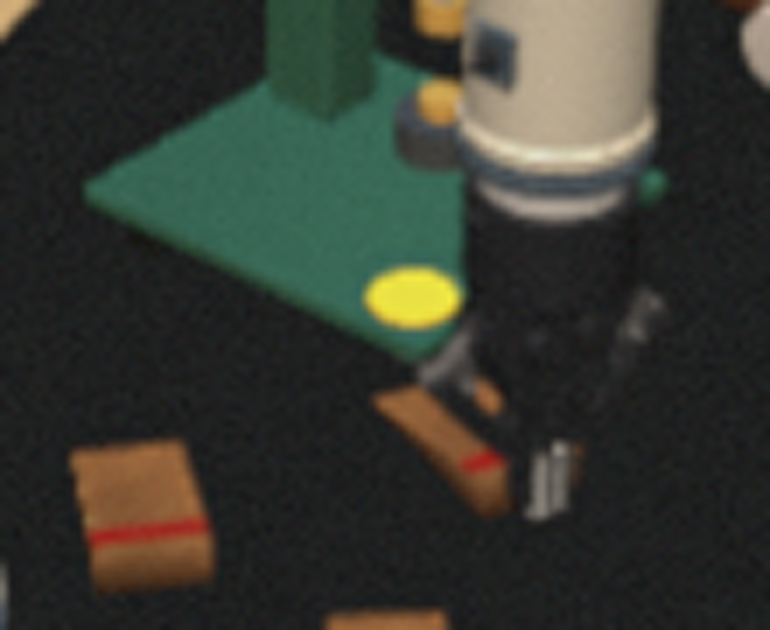

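```bash
cat > fit2.py <<'E'
exec(open('fit.py').read().split("w,e=fit")[0])
ft=np.array([588.9,8.8])
def rep(W,x0):
    w,e=fit(W,x0); print(w,e); d=np.array([np.cos(w[2]),np.sin(w[2])]);v=ft-w[:2]
    print("along",v@d,"lat(+left)",v@[-d[1],d[0]])
E
python3 - <<'E'
from fit2 import *
rep([(f,S((433,259)),(-50,-25,23)),(f,S((495,277)),(-50,25,23)),(f,S((425,384)),(50,25,3)),(g,D((374,398)),(50,25,3))],[535,65,-.72])
s=r.sense(); t=s["eef_pos"]; v=ft-t[:2]; d=np.array([np.cos(-.72),np.sin(-.72)]); print("tcp along",v@d,"lat",v@[-d[1],d[0]])
E
```

```text
[538.69692336  59.61999178  -0.71134145] [[-0.3, 0.1], [0.2, 0.7], [0.2, 0.4], [0.9, 0.6]]
along 71.20602394210701 lat(+left) -5.720369124329943
tcp along 133.5146354353491 lat -10.37435172639621
```

The wedge slid straight: 71 mm from the foot along its axis, 6 mm lateral, still yaw -0.71. About 50 mm is left, so I'll push 40 mm more and then creep.

Call:
arm_command([
  [-0.0006, 0.005, 0, 0, 0, 0],
  [-0.0006, 0.005, 0, 0, 0, 0],
  [-0.0006, 0.005, 0, 0, 0, 0],
  [-0.0006, 0.005, 0, 0, 0, 0],
  [-0.0006, 0.005, 0, 0, 0, 0],
  [-0.0006, 0.005, 0, 0, 0, 0],
  [-0.0006, 0.005, 0, 0, 0, 0],
  [-0.0006, 0.004, 0, 0, 0, 0],
  [0, 0, 0, 0, 0, 0],
])

```text
clock: 6.73
eef_pos: [522.4, 74.7, 8.3]
tcp_rot: [3.141, -0.0, 0.851]
contact_force: [-1.0, -0.1, 0.2]
opening: 0.0
```

```bash
python3 - <<'E'
from rig import r
from h import *
f=r.grab_frame("scene"); crop(f,170,130,170,130,4.7,"s6.png")
f=r.grab_frame("side"); crop(f,190,150,110,90,7,"d6.png")
E
```

```text
(no output)
```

View pics/s6.png

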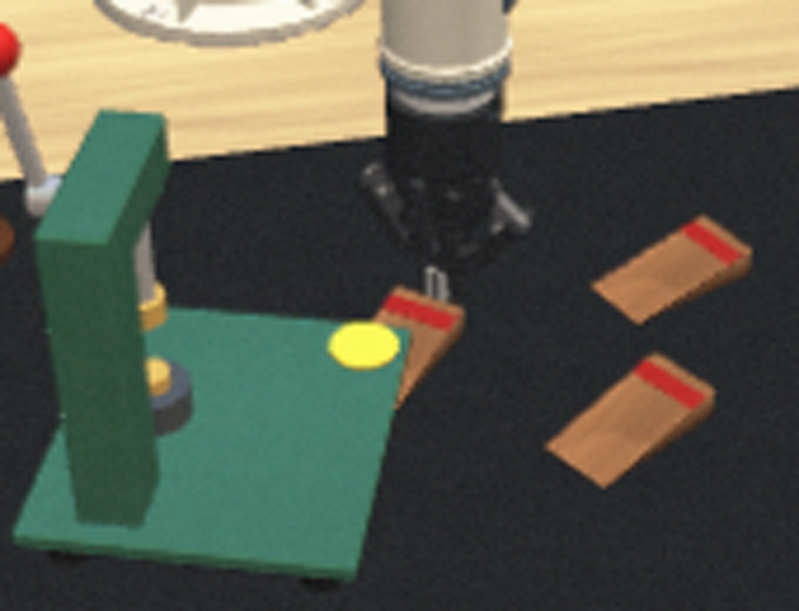

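View pics/d6.png

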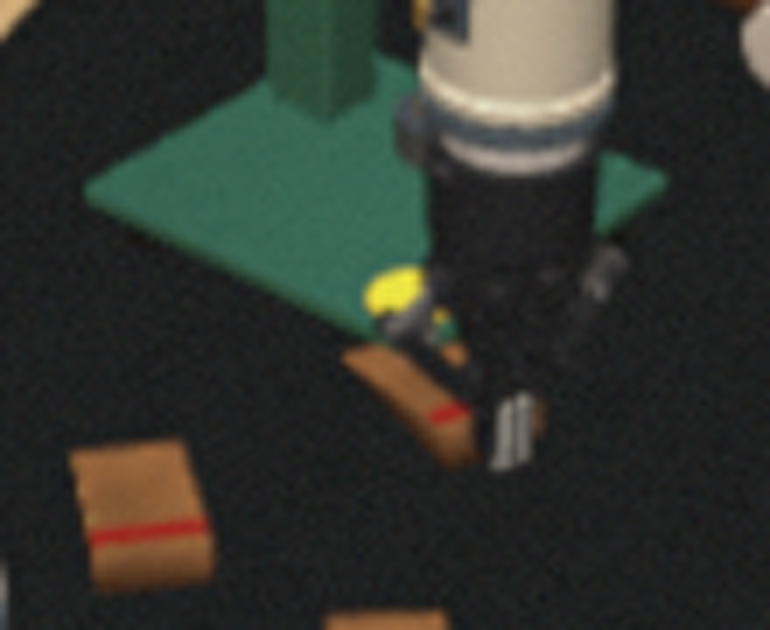

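The wedge's thin end is now under the plate, with its band at about (420,308) in the crop. Force is still near zero. I'll fit the pose before creeping.

```bash
python3 - <<'E'
from fit2 import *
rep([(f,S((404,287)),(-50,-25,23)),(f,S((465,306)),(-50,25,23)),(g,D((344,358)),(50,25,3))],[562,35,-.72])
s=r.sense(); t=s["eef_pos"]; v=ft-t[:2]; d=np.array([np.cos(-.72),np.sin(-.72)]); print("tcp along",v@d,"lat",v@[-d[1],d[0]])
E
```

```text
[565.35296467  33.3145378   -0.70581969] [[-0.5, 0.1], [0.4, 0.6], [0.3, 0.5]]
along 33.82272875597821 lat(+left) -3.383556727862838
tcp along 94.5412213595323 lat -5.588699874795044
```

Call:
arm_command([
  [-0.0003, 0.003, 0, 0, 0, 0],
  [-0.0002, 0.002, 0, 0, 0, 0],
  [0, 0.001, 0, 0, 0, 0],
  [0, 0, 0, 0, 0, 0],
])

```text
clock: 7.27
eef_pos: [526.1, 70.8, 8.3]
tcp_rot: [3.141, -0.0, 0.851]
contact_force: [-0.2, -0.7, 0.1]
opening: -0.003
```

The fit puts it 3 mm off laterally, well within its width. Now creeping.

Call:
arm_command([
  [0, 0.001, 0, 0, 0, 0],
  [0, 0.001, 0, 0, 0, 0],
  [0, 0.001, 0, 0, 0, 0],
  [0, 0, 0, 0, 0, 0],
])

```text
clock: 7.6
eef_pos: [528.3, 68.9, 8.3]
tcp_rot: [3.141, -0.0, 0.851]
contact_force: [-0.2, -0.1, 0.4]
opening: -0.001
```

Call:
arm_command([
  [0, 0.001, 0, 0, 0, 0],
  [0, 0.001, 0, 0, 0, 0],
  [0, 0, 0, 0, 0, 0],
])

```text
clock: 7.85
eef_pos: [529.7, 67.6, 8.3]
tcp_rot: [3.142, -0.0, 0.851]
contact_force: [-0.9, -0.3, 0.4]
opening: -0.002
```

Call:
arm_command([
  [0, 0.001, 0, 0, 0, 0],
  [0, 0, 0, 0, 0, 0],
])

```text
clock: 8.02
eef_pos: [530.1, 67.0, 8.3]
tcp_rot: [-3.141, 0.0, 0.851]
contact_force: [-2.0, 1.4, 1.5]
opening: 0.004
```

Call:
arm_command([
  [0, 0.001, 0, 0, 0, 0],
  [0, 0, 0, 0, 0, 0],
])

```text
clock: 8.18
eef_pos: [530.4, 66.5, 8.2]
tcp_rot: [-3.14, 0.001, 0.851]
contact_force: [-4.5, 3.0, 3.0]
opening: -0.003
```

Call:
arm_command([
  [0, 0.0005, 0, 0, 0, 0],
  [0, 0.0005, 0, 0, 0, 0],
  [0, 0, 0, 0, 0, 0],
])

```text
clock: 8.43
eef_pos: [530.6, 66.2, 8.2]
tcp_rot: [-3.139, 0.001, 0.851]
contact_force: [-5.8, 6.6, 4.4]
opening: 0.005
```

Horizontal push is now 8.8 N and the wedge has stopped, at the predicted place. I'll hold briefly, then back off.

Call:
arm_command([
  [0, 0, 0, 0, 0, 0],
  [0, 0, 0, 0, 0, 0],
  [0, 0, 0, 0, 0, 0],
])

```text
clock: 8.68
eef_pos: [530.6, 66.2, 8.2]
tcp_rot: [-3.139, 0.001, 0.851]
contact_force: [-6.1, 5.8, 4.3]
opening: -0.001
```

Call:
arm_command([
  [0, -0.002, 0, 0, 0, 0],
  [0, -0.004, 0, 0, 0, 0],
  [0, -0.015, 0, 0, 0, 0],
  [0, -0.015, 0, 0, 0, 0],
  [0, 0, -0.02, 0, 0, 0],
  [0, 0, -0.03, 0, 0, 0],
  [0, 0, -0.03, 0, 0, 0],
  [0, 0, 0, 0, 0, 0],
])

```text
clock: 9.35
eef_pos: [506.6, 90.8, 92.7]
tcp_rot: [3.137, -0.005, 0.852]
contact_force: [1.3, 0.2, 1.3]
opening: -0.001
```

```bash
python3 - <<'E'
from rig import r
from h import *
f=r.grab_frame("scene"); crop(f,170,130,170,130,4.7,"s7.png")
f=r.grab_frame("side"); crop(f,190,150,110,90,7,"d7.png")
E
```

```text
(no output)
```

View pics/s7.png

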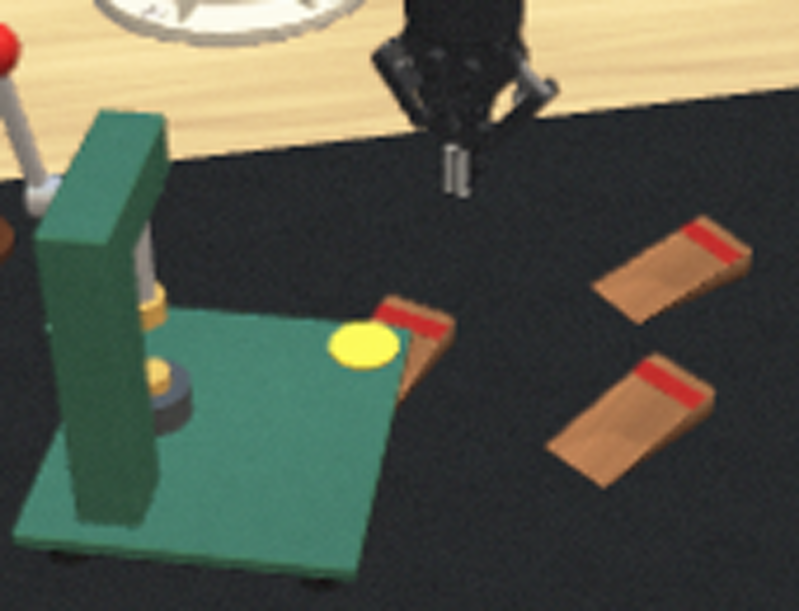

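View pics/d7.png

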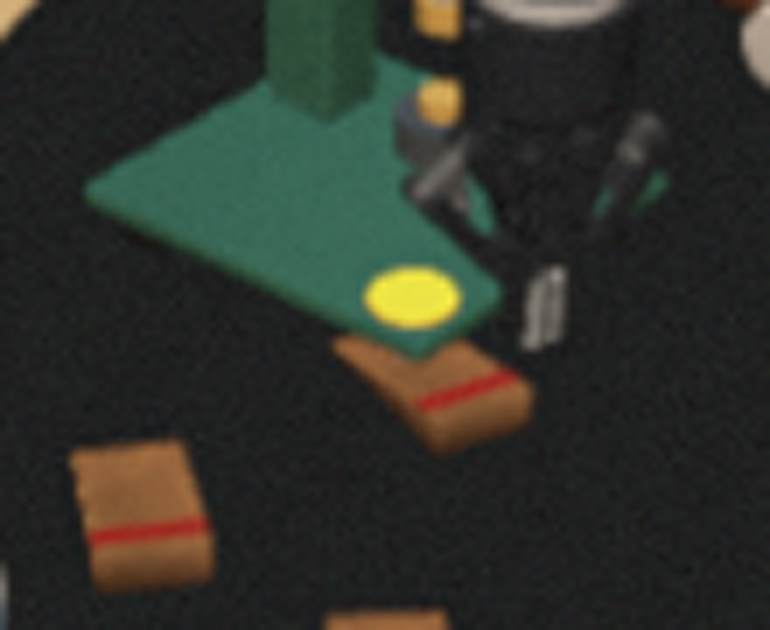

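The press is unmoved: the pad is at the same pixels as before, (364,345) and (412,297). The wedge sits square under the corner. Next I'll move above the pad.

Call:
arm_command([
  [-0.002, 0.029, 0, 0, 0, 0],
  [-0.002, 0.029, 0, 0, 0, 0],
  [-0.002, 0.029, 0, 0, 0, 0],
  [-0.002, 0.029, 0, 0, 0, 0],
  [0, 0, 0.02, 0, 0, 0],
  [0, 0, 0.015, 0, 0, 0],
  [0, 0, 0, 0, 0, 0],
  [0, 0, 0, 0, 0, 0],
])

```text
clock: 10.12
eef_pos: [584.7, 7.3, 51.4]
tcp_rot: [-3.138, 0.003, 0.851]
contact_force: [0.9, 0.4, -0.4]
opening: 0.002
```

```bash
python3 - <<'E'
from rig import r
from h import *
s=r.sense();print(s["eef_pos"],s["contact_force"])
f=r.grab_frame("scene"); crop(f,170,130,170,130,4.7,"s8.png")
f=r.grab_frame("side"); crop(f,190,150,110,90,7,"d8.png")
E
```

```text
[584.7033415    7.29778807  51.41972157] [ 0.90314311  0.41044545 -0.36955168]
```

View pics/s8.png

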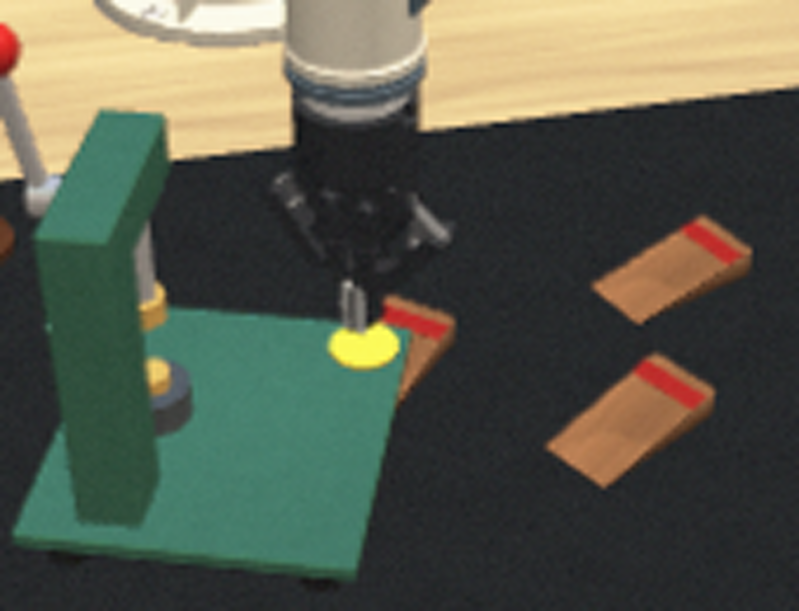

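View pics/d8.png

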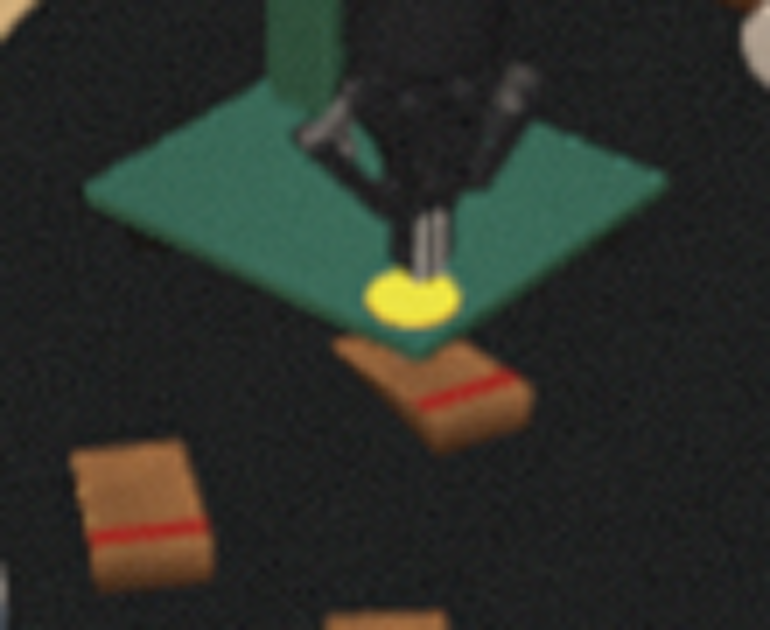

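The fingertips hover over the pad, about 4 mm short of its centre. I'll correct that and go down in small steps.

Call:
arm_command([
  [0.004, 0.002, 0, 0, 0, 0],
  [0, 0, 0.004, 0, 0, 0],
  [0, 0, 0.003, 0, 0, 0],
  [0, 0, 0.002, 0, 0, 0],
  [0, 0, 0.001, 0, 0, 0],
  [0, 0, 0, 0, 0, 0],
])

```text
clock: 10.72
eef_pos: [590.6, 8.6, 43.0]
tcp_rot: [-3.141, 0.0, 0.851]
contact_force: [-0.6, -0.7, 0.2]
opening: 0.0
```

Call:
arm_command([
  [0, 0, 0.0005, 0, 0, 0],
  [0, 0, 0.0005, 0, 0, 0],
  [0, 0, 0, 0, 0, 0],
])

```text
clock: 10.97
eef_pos: [590.9, 8.6, 42.3]
tcp_rot: [-3.142, -0.0, 0.851]
contact_force: [0.0, 0.9, 0.1]
opening: -0.001
```

Call:
arm_command([
  [0, 0, 0.0005, 0, 0, 0],
  [0, 0, 0.0005, 0, 0, 0],
  [0, 0, 0.0005, 0, 0, 0],
  [0, 0, 0, 0, 0, 0],
])

```text
clock: 11.3
eef_pos: [590.8, 8.6, 40.7]
tcp_rot: [-3.141, 0.0, 0.851]
contact_force: [0.5, 0.4, 0.1]
opening: 0.002
```

Call:
arm_command([
  [0, 0, 0.0005, 0, 0, 0],
  [0, 0, 0.0005, 0, 0, 0],
  [0, 0, 0, 0, 0, 0],
])

```text
clock: 11.55
eef_pos: [591.0, 8.6, 40.1]
tcp_rot: [3.142, -0.0, 0.851]
contact_force: [-1.7, -1.0, 4.6]
opening: 0.005
```

Call:
arm_command([
  [0, 0, 0.0005, 0, 0, 0],
  [0, 0, 0, 0, 0, 0],
  [0, 0, 0, 0, 0, 0],
])

```text
clock: 11.8
eef_pos: [591.0, 8.6, 40.0]
tcp_rot: [3.142, -0.0, 0.851]
contact_force: [-4.1, -0.2, 10.1]
opening: 0.0
```

Call:
arm_command([
  [0, 0, 0, 0, 0, 0],
  [0, 0, 0, 0, 0, 0],
  [0, 0, 0, 0, 0, 0],
  [0, 0, 0, 0, 0, 0],
  [0, 0, 0, 0, 0, 0],
])

```text
clock: 12.22
eef_pos: [591.0, 8.6, 40.0]
tcp_rot: [3.141, -0.0, 0.851]
contact_force: [-3.0, 1.0, 9.9]
opening: 0.001
```

```bash
python3 - <<'E'
from rig import r
from h import *
f=r.grab_frame("side"); crop(f,190,150,110,90,7,"d9.png")
s=r.sense();print(s["eef_pos"],s["contact_force"])
E
```

```text
[591.00806319   8.64309762  40.04707801] [-3.06994509 -0.16041363 10.06407111]
```

View pics/d9.png

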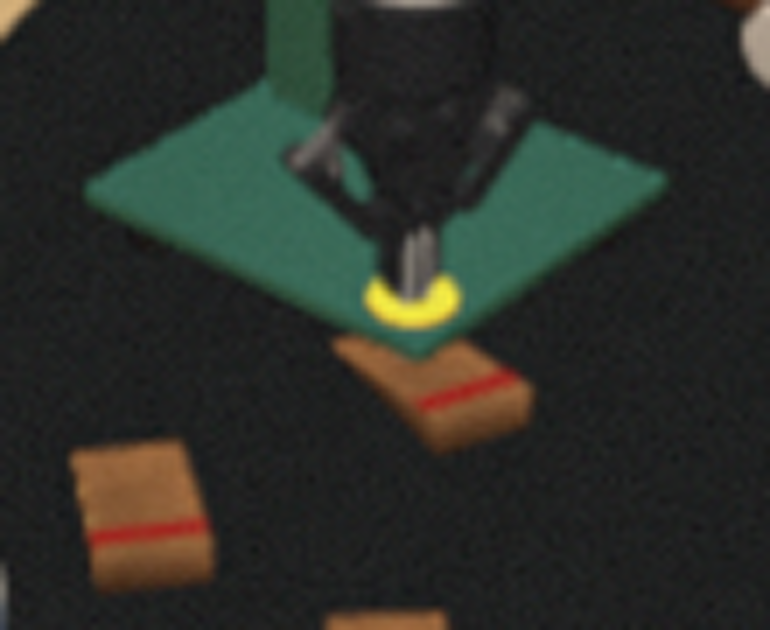

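At 10 N on the centre of the pad, the top stays at 40.0 mm with no rocking, and the plate corner is still at (420,350). I'll lift straight up, then back away.

Call:
arm_command([
  [0, 0, -0.001, 0, 0, 0],
  [0, 0, -0.005, 0, 0, 0],
  [0, 0, -0.02, 0, 0, 0],
  [0, 0, -0.03, 0, 0, 0],
  [0, -0.03, -0.03, 0, 0, 0],
  [0, -0.03, -0.03, 0, 0, 0],
  [0, -0.03, -0.02, 0, 0, 0],
  [0, -0.03, 0, 0, 0, 0],
  [0, -0.03, 0, 0, 0, 0],
  [0, 0, 0, 0, 0, 0],
  [0, 0, 0, 0, 0, 0],
  [0, 0, 0, 0, 0, 0],
  [0, 0, 0, 0, 0, 0],
])

```text
clock: 13.35
eef_pos: [479.8, 106.4, 174.3]
tcp_rot: [3.141, -0.0, 0.851]
contact_force: [-0.2, -0.8, 0.3]
opening: -0.004
```

```bash
python3 - <<'E'
from rig import r
from h import *
s=r.sense();print(s["eef_pos"],s["contact_force"])
f=r.grab_frame("scene"); cv2.imwrite("pics/s10.png",f["image"])
f=r.grab_frame("side"); crop(f,190,150,110,90,7,"d10.png")
E
```

```text
[479.75675767 106.39773815 174.29572023] [-0.16872046 -0.76573675  0.26747537]
```

View pics/s10.png

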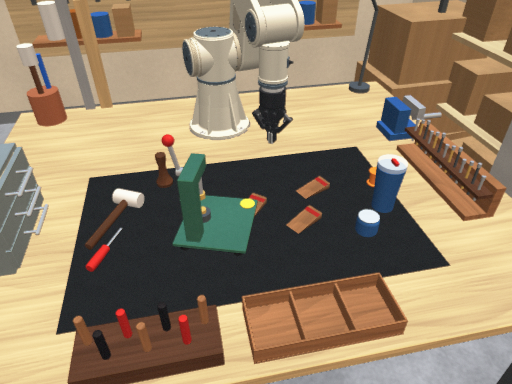

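View pics/d10.png

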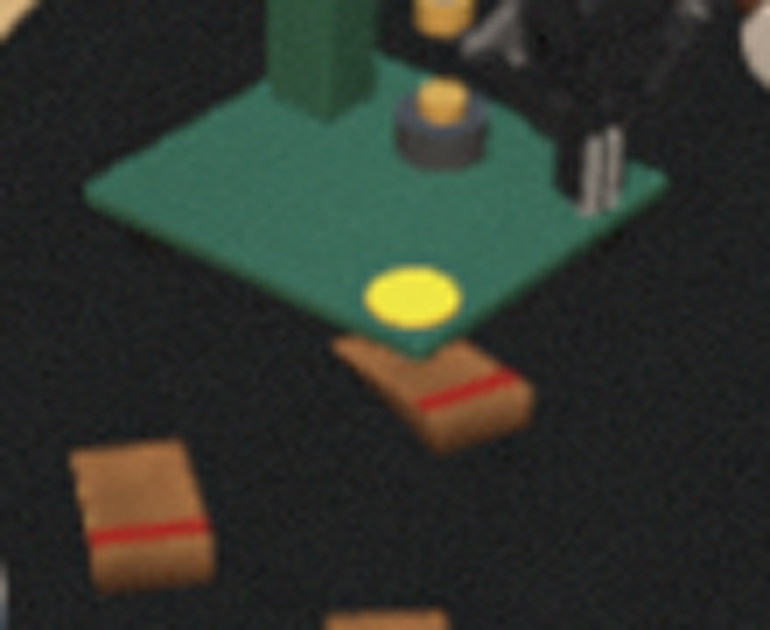

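The wedge is under the corner, the press and bystanders are where they started, and the arm is clear. Handing in.

```bash
python3 -c "
from rig import r
print(r.sign_off())"
```

```text
the job is handed in; nothing more can be done
None
```

I pushed the right-most wedge, thin end first, under the bare foot with the closed fingertips until it jammed at about 9 N. I then pressed the yellow pad with 10 N for about 0.5 s, backed clear and handed the job in at about 13.5 s; no verdict was given.

**Last checks:**
- **Press:** under the 10 N the pad top stayed at 40.0 mm. The pad and plate corner were at the same pixels before, during and after pressing, so the press had not moved, and it looked level.
- **Wedge:** the images before, during and after the pad test show it in the same place. I could not read the force between wedge and foot directly; I am going by the 9 N push and the pad test.
- **Bystanders:** none looked moved in the final scene picture.
- **Arm:** the fingers were at 174 mm height and about 150 mm back from the pad, with the measured force at noise level.

**Disagreement:** the wrist camera and the two fixed cameras put the wedge's starting position up to 6 mm apart. It did not affect the result, because I found the final position by feeling for the contact force.

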